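# Raise the blue honing stone out of its sloping rack and lay it in the cradle

### The arm

A 7-joint arm with a two-finger parallel gripper is mounted at the origin on the work surface. World frame = base frame: x ahead of the robot, y to its left, z up, the work surface at z = 0. Lengths are in m, angles in rad, forces in N, time in s.
With the tool pointing down it reaches from about 0.425 to 0.875 m from the base axis. Payload 4.7 kg.
Tool frame: the origin (TCP) lies between the finger pads; the fingertips stand arm.tcp_to_tips ahead of it and the grasp point (between the pads) lies 8 mm behind it (arm.tcp_to_tips is the distance from the TCP to the fingertips, in m); z points along the fingers, y is the direction in which the jaws open and shut (so a half turn about z gives the same grasp; the last joint's range is limited). The gripper opens to 85 mm and grips with 20 to 120 N. Pads are 22 mm wide; open, the fingers measure 114 mm over their backs; the gripper's body (76 mm by 85 mm) begins 54 mm behind the grasp point. The pads swing forward as they close: fully open they stand 13 mm farther back than shut.
Start: joints at [1.332, 0.321, -0.07, 1.45, 0.023, 1.371, -0.057], TCP at [0.163, -0.629, 0.242] pointing down, gripper open.
Joint ranges: [-2.86, 2.86], [-0.3, 2.09], [-1.38, 1.24], [0.06, 2.45], [-1.56, 4.7], [0.09, 2.05], [-2.69, 2.69]. Speed limits (rad/s): [2.57, 2.57, 3.14, 3.14, 3.14, 3.14, 3.14].

### API

Orientations are given as a unit quaternion [w, x, y, z].
In Python, from cell import arm gives the robot as it stands. The module is installed in compiled form; this text tells all that it offers.
- The arm moves only by the tool step_arm, never from a script. Its argument "moves" is a list of rows, each a list of 2 entries, a list of its own where there are three numbers: the shift along the tool's x, y, z scaled (see below), then the turn about the tool's z scaled (see below). A call has 1 to 20 rows; each row shifts and turns the commanded pose from where the row before left it, along the tool's axes as they then stand; what a row does not reach is not made up. The controller multiplies each number of a shift by 3 cm and each number of a turn by 6 degrees. A row lasts 1/12 s, in which the tool goes at most 41.7 mm and 7.16 degrees, less where a joint would pass 70% of its speed; a pose out of reach is approached as far as the arm can. A call with a number of a shift or a turn outside -1 to 1 is refused whole. A call with a gripper value outside its range is refused whole. "gripper" is the closure, from 0 (fully open) to 1 (shut), set as the call begins (left out, the last holds). The fingers move at their own pace and stop on an object; "grip_force" is the grip in N (left out, the last holds). Time passes only in rows, so rows that do not move let the fingers close. It gives the time, the measured TCP pose, the force and the opening at its end, in the units of the state.
- arm.observe(): the state, without advancing time (a new reading comes with each control period).
- arm.grab_frame(name): name is "scene" or "top" or "wrist"; returns a dict with "image" (420x560x3 uint8, red, green, blue), "range_z" (420x560 float32, m along the optical axis (not along the pixel's ray), 0 where there is no reading), "fx", "fy", "cx", "cy" (pixels), "dist_coeffs" ([k1, k2, p1, p2, k3] as OpenCV has them; the pictures are not rectified), "pose" (4x4, takes a point from camera to world coordinates); the wrist camera has in their place "T_tool_cam" (4x4, takes a point from camera to tool coordinates, whose origin is the TCP and whose axes are the flange's). Camera axes: x right, y down, z forward; pixel columns grow to the right and rows downward; lengths in m; the calibration is good to about 2 mm. A picture is of the moment at which its call begins: read the wrist's pose just before it.
- arm.hand_in(): hands the job in, once; it reports no verdict.
The state is a dict: "time_s": time; "joint_positions": joint angles; "joint_velocities": joint speeds; "joint_torque": joint torques, N m; "tool_pos": TCP position; "eef_rot": TCP orientation; "contact_force": force on the tool from outside, world axes, zero at the start; "ft_torque": the same for the moment, N m; "width": finger opening in m.
Only numpy, scipy, OpenCV 4.12 (cv2) and the standard library are available. Lean on these libraries where they do the work, as an engineer would, in place of code of your own. Each camera call takes 0.05 s, during which the arm holds its last target.

### The job

Get the blue-grey honing stone ready for sharpening: it lies sunk in one slot of the sloping wooden rack, so push the slide below it all the way up the slope by its small brass ridge to raise the stone, then draw the stone up and out by its edges. Lay it gently and squarely on the dark wooden cradle, flat between the two end cleats, and let go. Leave the red stone with its slide and the other things on the bench as they are.

Things in the scene. Friction and masses are not known exactly. Their poses are not given: they have to be found in the camera images.
- rack: Fixed wooden rack, 181 mm wide, with two parallel slots at y +47 (left) and -47 mm (right). Origin on the bench under its middle; x level, from its low towards its high end; y left; z up. The face slopes up towards +x at 40 degrees (0.698 rad): up-slope is (cos40, 0, sin40), the outward face normal (-sin40, 0, cos40). Slot floors run 165 mm down the slope from x 65, z 140 to x -61, z 34 mm.
- slot_left (a point): Middle of the upper, open end of the left slot's floor (rack x 65, y 47, z 140 mm). Slots are 63 mm wide; rails 11 mm above the floor carry 4 mm thick lips that overhang each side of the slot by 5 mm (53 mm opening), so a stone leaves only by sliding up past this end. Beyond it, above and below the stone, is free space.
- slot_right (a point): The same for the right slot (rack y -47 mm).
- slide_left (a joint): Travel (m) up the slope of the slide in the left (+y) slot: 0 lowered, 0.052 fully up (hard stop). Stiff: takes about 4 N plus the stone's weight, stays where it is left. Its front bears on the stone's lower edge; fully up, about 51 mm of stone stand out beyond the rack's upper end.
- slide_right (a joint): The same for the slide in the right (-y) slot.
- ridge_left (a point): Centre of the top of the brass ridge on the left slide. The ridge is 40 mm wide across the slot, 8 mm thick along the slope, top 20 mm above the slot floor. It stands 13 mm proud of the slide's wooden plate (58 mm wide, 29 mm long: 14 mm down-slope, 15 mm up-slope of the ridge's centre). Below the plate are 25 mm of bare slot floor.
- ridge_right (a point): The same on the right slide.
- stone_blue: Blue-grey flat honing stone, a loose slab 110 x 60 x 9 mm, about 0.1 to 0.2 kg, to be moved. Starts in either slot of the rack, lying on the slot floor with its upper end about flush with the rack's upper end. Origin at the centre of its underside; x along its length (up the slope at the start), y across its width, z its thickness.
- stone_blue_c (a point): Centre of the blue-grey stone (mid length, width and thickness).
- stone_red: Red-brown flat stone of the same size and axes, in the other slot; must stay there.
- cradle: Fixed dark wooden cradle for a stone, 154 x 46 mm (x along its length), bed 28 mm above the bench. Origin on the bench under its middle. At each end a pale cleat 14 mm long and as wide as the cradle rises 5 mm above the bed; 126 mm are free between the cleats. The stone lies on the bed lengthwise and overhangs it by 7 mm on each long side. Either end of the stone may lie either way.
- cradle_bed (a point): Middle of the cradle's bed (top surface), axes as the cradle.
- spokeshave: Pale wooden spokeshave about 255 mm long (along its y), 27 mm high; bystander.
- burnisher: Polished black stone burnisher 105 x 32 x 20 mm; bystander.
- scraper: Curved flat iron scraper, about 60 x 135 x 5 mm; bystander.
- pot: Red clay pot with lid, 116 mm across, 125 mm high; bystander.
Not all that is in view belongs to the job. There is more than one size of the stone_blue; the job needs the larger. Several things look just like the cradle: the one meant starts farthest to the robot's right.

How it is judged:
By the outcome, as a careful person would: the job done as asked, in the order asked, and still so for the second after the job is handed in, with the robot touching nothing.
It also fails if it takes over 48 s, if anything falls off the work surface, if the arm or the gripper's body presses on something with over 40 N, if the wrist force passes 120 N, or if a joint passes its speed limit or range.

## Working session

There is one attempt and no reset: what is moved stays moved. The work goes in short steps, Python scripts to look and compute and a tool call to move; the robot and the scene stay as the last step left them, time stands still between calls to the robot, and variables do not carry over. Pictures are saved under pics/ and viewed, and the job is handed in when it is done.

Besides the shell and the picture viewer there is one more tool, called after "Call:" by a JSON object that holds its "fn" and its "kwargs". step_arm: Moves the arm, as the interface text tells. Shifts and turns lie within -1 to 1; 1 stands for 3 cm of shift or 6 degrees of turn. Its arguments: {"type":"object","properties":{"moves":{"type":"array","items":{"type":"array"}},"gripper":{"type":"number"},"grip_force":{"type":"number"}},"required":["moves"]}

```bash
mkdir -p pics; cat > h.py <<'E'
import numpy as np,cv2
from cell import arm
def grab(n,save=None):
    o=arm.observe(); f=arm.grab_frame(n)
    if save: cv2.imwrite(f'pics/{save}.png',f['image'][:,:,::-1])
    from scipy.spatial.transform import Rotation as R
    if n=='wrist':
        T=np.eye(4);q=o['eef_rot'];T[:3,:3]=R.from_quat([q[1],q[2],q[3],q[0]]).as_matrix();T[:3,3]=o['tool_pos'];f['pose']=T@f['T_tool_cam']
    np.savez(f'pics/{save or n}.npz',**{k:v for k,v in f.items()})
    return f
def ray(f,px):
    K=np.array([[f['fx'],0,f['cx']],[0,f['fy'],f['cy']],[0,0,1]],float)
    p=cv2.undistortPoints(np.array(px,float).reshape(-1,1,2),K,np.array(f['dist_coeffs'],float)).reshape(-1,2)
    return np.c_[p,np.ones(len(p))]
def depthpt(f,px):
    px=np.atleast_2d(px);d=ray(f,px);z=np.array([f['range_z'][int(round(v)),int(round(u))] for u,v in px])
    P=np.array(f['pose']);return (d*z[:,None])@P[:3,:3].T+P[:3,3]
def onz(f,px,z):
    P=np.array(f['pose']);d=ray(f,np.atleast_2d(px))@P[:3,:3].T;t=(z-P[2,3])/d[:,2];return P[:3,3]+d*t[:,None]
def load(n): return dict(np.load(f'pics/{n}.npz',allow_pickle=True))
E
python3 - <<'E'
from h import *
print(arm.observe(), arm.tcp_to_tips)
for n in ['scene','top','wrist']:
    f=grab(n,n+'0'); print(n,f['fx'],f['cx'],np.round(f['pose'],3).tolist())
E
```

```text
{'time_s': 0.0, 'joint_positions': array([ 1.33208162,  0.32185771, -0.07004312,  1.45171946,  0.02259803,
        1.37081033, -0.05688416]), 'joint_velocities': array([ 0.00093064, -0.00029867, -0.00043562,  0.00070435,  0.0023292 ,
       -0.00104451, -0.00011291]), 'joint_torque': array([ 1.73767876e-04, -4.93582106e+01, -3.81824048e-01, -3.14328861e+01,
        1.29763735e-02,  1.13781646e-02,  1.45011717e-05]), 'tool_pos': array([ 0.16237742, -0.62883219,  0.24117831]), 'eef_rot': array([-9.87675091e-04,  9.92020250e-01,  1.26074643e-01, -1.82126311e-04]), 'contact_force': array([ 0.14289407,  0.70209335, -0.49742311]), 'ft_torque': array([ 0.02727873, -0.04197393, -0.01700285]), 'width': 0.08571300904494207} 0.011
scene 454.2409801968948 287.5543595526539 [[0.026, 0.635, -0.772, 1.551], [1.0, -0.027, 0.011, 0.05], [-0.014, -0.772, -0.636, 0.924], [0.0, 0.0, 0.0, 1.0]]
top 430.9957514080711 272.59326272728936 [[0.019, -0.982, 0.187, 0.33], [-1.0, -0.019, 0.001, 0.068], [0.003, -0.187, -0.982, 1.287], [0.0, 0.0, 0.0, 1.0]]
wrist 353.08734891663175 280.62401104377534 [[0.251, -0.933, -0.259, 0.229], [-0.968, -0.242, -0.066, -0.612], [-0.001, 0.268, -0.964, 0.373], [0.0, 0.0, 0.0, 1.0]]
```

View pics/top0.png

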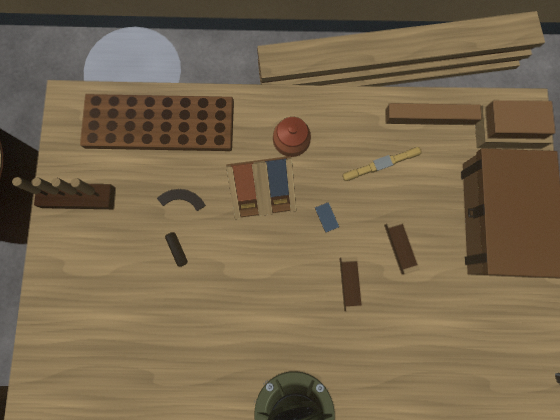

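View pics/scene0.png

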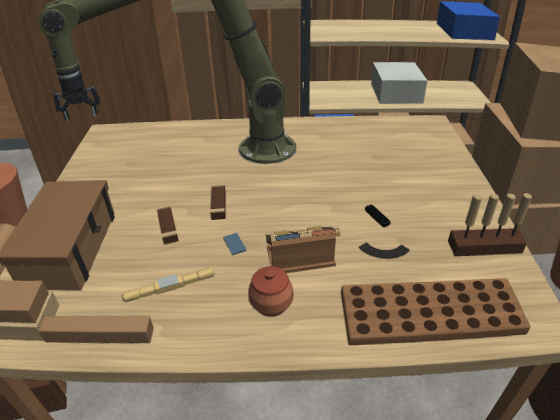

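View pics/wrist0.png

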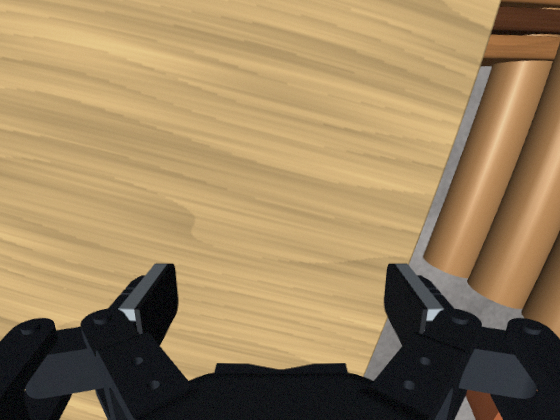

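Top view: two cradle look-alikes at (351,284) and (402,247). The blue stone in the right slot is at (278,180), with a small loose blue stone at (327,217). The red stone is at (244,182), and the brass ridges are near (248,207) and (281,202). Next is a close crop.

```bash
python3 - <<'E'
from h import *
f=load('top0');im=f['image'][:,:,::-1]
a=cv2.resize(im[145:225,220:350],None,fx=6,fy=6,interpolation=cv2.INTER_CUBIC);cv2.imwrite('pics/c1.png',a)
b=cv2.resize(im[210:320,320:450],None,fx=5,fy=5,interpolation=cv2.INTER_CUBIC);cv2.imwrite('pics/c2.png',b)
E
```

```text
(no output)
```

View pics/c1.png

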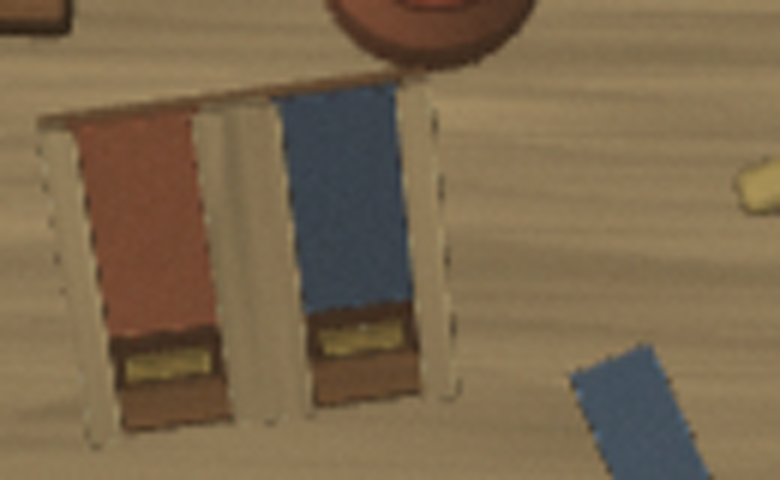

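View pics/c2.png

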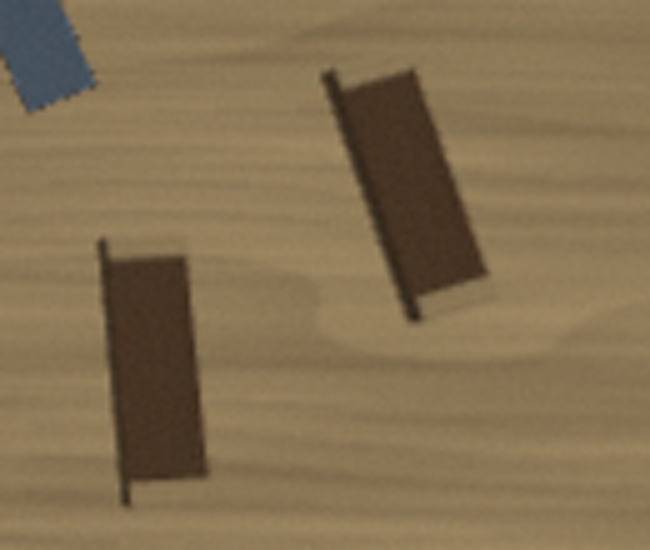

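The crop confirms it. The larger blue stone is in the rack's right slot at (278,180) and the small one at (327,217) is loose on the bench. The right-most cradle is the one at (402,247). The pot stands close behind the blue slot's upper end. Now I measure.

```bash
python3 - <<'E'
from h import *
f=load('top0');im=f['image'][:,:,::-1].copy();hsv=cv2.cvtColor(im,cv2.COLOR_BGR2HSV)
def rep(name,m,roi,bydepth=True,z=None):
    x0,y0,x1,y1=roi;mm=np.zeros(m.shape,np.uint8);mm[y0:y1,x0:x1]=m[y0:y1,x0:x1]
    cs,_=cv2.findContours(mm,cv2.RETR_EXTERNAL,cv2.CHAIN_APPROX_NONE);c=max(cs,key=cv2.contourArea)
    r=cv2.minAreaRect(c);bx=cv2.boxPoints(r);print(name,np.round(r[0],1),np.round(r[1],1),round(r[2],1))
    if z is not None: P=onz(f,bx,z)
    else: P=depthpt(f,np.array(r[0])+0.9*(bx-np.array(r[0])))
    print(np.round(P,4).tolist(), 'c',np.round(depthpt(f,r[0]),4) if z is None else np.round(onz(f,r[0],z),4)); return P
H,S,V=cv2.split(hsv)
blue=((H>95)&(H<125)&(S>70)).astype(np.uint8)*255
red=((H<10)&(S>110)).astype(np.uint8)*255
brass=((H>18)&(H<30)&(S>120)&(V>60)).astype(np.uint8)*255
rep('blue',blue,(260,150,300,200)); rep('red',red,(225,150,262,210))
rep('brassR',brass,(270,190,292,210)); rep('brassL',brass,(235,195,262,215))
dark=((V<80)&(S>100)).astype(np.uint8)*255
P=rep('cradle',dark,(380,215,425,280),z=.028)
P=rep('cradle other',dark,(335,250,370,320),z=.028)
print(np.round(depthpt(f,[[402,247],[351,284],[330,250],[292,128]]),4))
E
```

```text
Traceback (most recent call last):
ValueError: max() iterable argument is empty
```

```bash
python3 - <<'E'
from h import *
f=load('top0');im=f['image'][:,:,::-1].copy();hsv=cv2.cvtColor(im,cv2.COLOR_BGR2HSV)
for p in [(278,180),(244,182),(280,201),(248,205),(402,247),(395,250),(395,226),(254,185),(327,217)]: print(p,hsv[p[1],p[0]],im[p[1],p[0]],np.round(depthpt(f,p),4))
E
```

```text
(278, 180) [108  52  74] [74 65 59] [[0.6376 0.0554 0.1064]]
(244, 182) [ 10 147 118] [ 50  73 118] [[0.6279 0.1507 0.1141]]
(280, 201) [ 21 140 118] [ 53  98 118] [[0.5825 0.0484 0.0807]]
(248, 205) [ 20 139 112] [ 51  91 112] [[0.5699 0.1398 0.0763]]
(402, 247) [ 14 133  71] [34 51 71] [[ 0.4634 -0.3119  0.0249]]
(395, 250) [ 16 137  54] [25 40 54] [[ 0.4543 -0.2914  0.0241]]
(395, 226) [ 17 114  85] [47 68 85] [[ 0.5244 -0.2922  0.03  ]]
(254, 185) [ 13 130 106] [ 52  75 106] [[0.6217 0.1228 0.1068]]
(327, 217) [105  62  91] [91 80 69] [[ 0.5509 -0.0948  0.0103]]
```

```bash
cat > m.py <<'E'
from h import *
def masks(f):
    im=np.ascontiguousarray(f['image'][:,:,::-1]);hsv=cv2.cvtColor(im,cv2.COLOR_BGR2HSV);H,S,V=cv2.split(hsv)
    u=lambda b:b.astype(np.uint8)*255
    return dict(blue=u((H>95)&(H<125)&(S>35)),red=u((H<14)&(S>125)&(V>90)),brass=u((H>17)&(H<32)&(S>115)&(V>90)),dark=u((V<80)&(S>100)))
def rect(m,roi):
    x0,y0,x1,y1=roi;mm=np.zeros(m.shape,np.uint8);mm[y0:y1,x0:x1]=m[y0:y1,x0:x1]
    cs,_=cv2.findContours(mm,cv2.RETR_EXTERNAL,cv2.CHAIN_APPROX_NONE);c=max(cs,key=cv2.contourArea)
    return c,cv2.minAreaRect(c)
E
python3 - <<'E'
from m import *
f=load('top0');M=masks(f)
def go(n,k,roi,z):
    c,r=rect(M[k],roi);bx=cv2.boxPoints(r);P=onz(f,bx,z);C=onz(f,r[0],z)[0]
    e=P[1]-P[0];g=P[2]-P[1];print(n,np.round(r[0],1),'sides',np.round([np.linalg.norm(e),np.linalg.norm(g)],4),'C',np.round(C,4),'ang',np.round(np.degrees([np.arctan2(e[1],e[0]),np.arctan2(g[1],g[0])]),1))
    x0,y0,x1,y1=roi
    return c
go('brassR','brass',(270,190,292,212),.083);go('brassL','brass',(235,195,262,215),.083)
go('cradle','dark',(380,215,425,280),.028);go('other','dark',(335,250,370,320),.028)
# fit plane to blue stone depth
for k,roi in (('blue',(260,150,300,200)),('red',(225,150,262,210))):
    c,r=rect(M[k],roi);m=np.zeros(M[k].shape,np.uint8);cv2.drawContours(m,[c],-1,255,-1);m=cv2.erode(m,np.ones((5,5)))
    v,u=np.nonzero(m);P=depthpt(f,np.c_[u,v]);C=P.mean(0);n=np.linalg.svd(P-C)[2][2];n*=np.sign(n[2])
    print(k,np.round(C,4),n,'tilt',np.degrees(np.arccos(n[2])),'yaw',np.degrees(np.arctan2(-n[1],-n[0])))
    R=np.array(f['pose']);bx=cv2.boxPoints(r);d=ray(f,bx)@R[:3,:3].T;t=((C-R[:3,3])@n)/(d@n);Q=R[:3,3]+d*t[:,None];print(np.round(Q,4).tolist(),bx.tolist())
E
```

```text
brassR [280. 201.] sides [0.0356 0.0107] C [0.582  0.0484 0.083 ] ang [ -80.6 -171.3]
brassL [247.4 205.4] sides [0.0381 0.0112] C [0.5675 0.141  0.083 ] ang [ -81.6 -171.5]
cradle [401.  246.5] sides [0.0517 0.1476] C [ 0.4645 -0.3083  0.028 ] ang [ -69.3 -162.5]
other [350.2 283.3] sides [0.0489 0.1477] C [ 0.3555 -0.1581  0.028 ] ang [ -83.7 -175.9]
blue [0.6429 0.0566 0.1123] [-0.63997372 -0.10093358  0.76173883] tilt 40.38226954216408 yaw 8.96258924166645
[[0.6805, 0.0876, 0.148], [0.687, 0.0375, 0.1469], [0.604, 0.024, 0.0753], [0.5973, 0.0764, 0.0767]] [[266.78216552734375, 160.82177734375], [285.0, 159.0], [288.5247802734375, 194.24752807617188], [270.30694580078125, 196.06930541992188]]
red [0.629  0.1502 0.1163] [-0.17653432  0.98396626  0.02541726] tilt 88.5435415112063 yaw -79.82872052544435
[[0.3016, 0.0587, 1.3817], [0.3542, 0.0727, 1.2064], [0.3478, 0.0717, 1.2026], [0.3103, 0.0604, 1.38]] [[230.97996520996094, 164.86000061035156], [251.83998107910156, 161.87998962402344], [257.03997802734375, 198.2799835205078], [236.1799774169922, 201.25999450683594]]
```

Call:
{"fn": "step_arm", "kwargs": {"moves": [[[0.78,-0.56,0],0.07],[[0.78,-0.56,0],0.07],[[0.78,-0.56,0],0.07],[[0.78,-0.56,0],0.07],[[0.78,-0.56,0],0.07],[[0.78,-0.56,0],0.07],[[0.78,-0.56,0],0.07],[[0.78,-0.56,0],0.07],[[0.78,-0.56,0],0.07],[[0.78,-0.56,0],0.07],[[0.78,-0.56,0],0.07],[[0.78,-0.56,0],0.07],[[0.78,-0.56,0],0.07],[[0.78,-0.56,0],0.02],[[0,0,0],0]]}}

```text
time_s: 1.4
tool_pos: [0.4401, -0.3261, 0.2423]
eef_rot: [-0.001, 0.997, 0.082, 0.001]
contact_force: [0.9, 0.4, -0.1]
width: 0.0853
```

```bash
python3 - <<'E'
from h import *
f=grab('wrist','w1');print(arm.observe()['time_s'],arm.observe()['tool_pos'],arm.observe()['eef_rot'],arm.observe()['contact_force'])
E
```

```text
1.45 [ 0.43780948 -0.32896693  0.24219086] [-5.87028717e-04  9.96706632e-01  8.10886302e-02  4.24140325e-04] [-1.02255855 -1.3968081  -0.04789191]
```

View pics/w1.png

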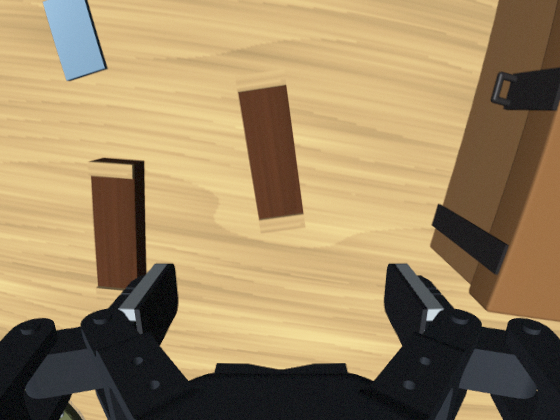

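The wrist view shows the target cradle's bed cleanly, with corners near (239,93), (286,85), (303,214) and (259,221).

```bash
python3 - <<'E'
from m import *
f=load('w1');im=np.ascontiguousarray(f['image'][:,:,::-1]);V=cv2.cvtColor(im,cv2.COLOR_BGR2HSV)[:,:,2]
print(V[150,270],V[100,200])
m=(V<140).astype(np.uint8)*255
c,r=rect(m,(215,60,330,240));bx=cv2.approxPolyDP(c,6,True).reshape(-1,2);print(bx.tolist(),r)
bx=cv2.boxPoints(r);P=onz(f,bx,.028);C=P.mean(0);e=P[1]-P[0];g=P[2]-P[1]
print(np.round(P,4).tolist(),'C',C,np.linalg.norm(e),np.linalg.norm(g),np.degrees(np.arctan2([e[1],g[1]],[e[0],g[0]])))
pp=cv2.approxPolyDP(c,6,True).reshape(-1,2);Q=onz(f,pp,.028);print(np.round(Q,4).tolist(),Q.mean(0))
t=load('top0');print(np.round(depthpt(f,r[0]),4))
E
```

```text
100 226
[[285, 85], [238, 92], [260, 219], [302, 213]] ((271.5722351074219, 152.21966552734375), (129.85684204101562, 48.05007553100586), 81.25383758544922)
[[0.52, -0.272, 0.028], [0.5338, -0.3151, 0.028], [0.4137, -0.356, 0.028], [0.398, -0.3093, 0.028]] C [ 0.4663556  -0.31309351  0.028     ] 0.045250498356540096 0.12686378773961743 [ -72.26287758 -161.19347399]
[[0.5332, -0.3148, 0.028], [0.5197, -0.2721, 0.028], [0.3995, -0.3115, 0.028], [0.4129, -0.3528, 0.028]] [ 0.46630927 -0.312784    0.028     ]
[[ 0.4688 -0.3124  0.0281]]
```

Call:
{"fn": "step_arm", "kwargs": {"moves": [[[0.46,-0.9,0],0],[[0.46,-0.9,0],0],[[0.46,-0.9,0],0],[[0.46,-0.9,0],0],[[0.46,-0.9,0],0],[[0.46,-0.9,0],0],[[0.46,-0.9,0],0],[[0.46,-0.9,0],0],[[0.46,-0.9,0],0],[[0.46,-0.9,0],0],[[0.46,-0.9,0],0],[[0.46,-0.9,0],0],[[0.46,-0.9,0],0],[[0,0,0],0],[[0,0,0],0],[[0,0,0],0]], "gripper": 1, "grip_force": 25}}

```text
time_s: 2.78
tool_pos: [0.558, 0.0404, 0.2419]
eef_rot: [0.001, 0.997, 0.077, -0.0]
contact_force: [0.0, -0.3, -0.3]
width: -0.0
```

```bash
python3 - <<'E'
from h import *
f=grab('wrist','w2');o=arm.observe();print(o['time_s'],o['tool_pos'],o['eef_rot'],o['contact_force'],o['width'])
E
```

```text
2.8333 [0.55798055 0.03983011 0.24191394] [ 6.11602741e-04  9.97084462e-01  7.63020418e-02 -4.46977888e-04] [ 0.49055931 -0.31424554  0.17563925] 0.00013704133265723316
```

View pics/w2.png

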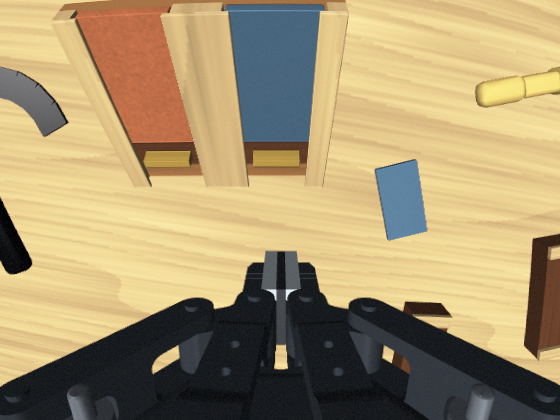

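The wrist view over the rack shows both ridges, right at (276,157) and left at (167,159). The blue stone's upper edge is at row ~10.

```bash
python3 - <<'E'
from m import *
f=load('w2');im=np.ascontiguousarray(f['image'][:,:,::-1])
cv2.imwrite('pics/c3.png',cv2.resize(im[0:200,120:360],None,fx=3,fy=3,interpolation=cv2.INTER_CUBIC))
M=masks(f)
for roi in ((240,140,310,175),(135,140,200,178)):
    c,r=rect(M['brass'],roi);x,y,w,h=cv2.boundingRect(c);print((x,y,w,h),r)
    P=onz(f,[[x,y+1],[x+w,y+1],[x,y+h],[x+w,y+h]],.075);print(np.round(P,4).tolist(),np.linalg.norm(P[1]-P[0]))
c,r=rect(M['blue'],(220,0,340,150));print(cv2.approxPolyDP(c,4,True).reshape(-1,2).tolist())
E
```

```text
(253, 150, 47, 17) ((276.0, 158.0), (16.0, 46.0), 90.0)
[[0.5902, 0.0683, 0.075], [0.5962, 0.0291, 0.075], [0.5767, 0.0664, 0.075], [0.5828, 0.0269, 0.075]] 0.03960643216476294
(143, 151, 48, 17) ((166.5, 159.0), (16.0, 47.0), 90.0)
[[0.5755, 0.1615, 0.075], [0.5815, 0.1202, 0.075], [0.5617, 0.1606, 0.075], [0.5679, 0.119, 0.075]] 0.04164881339412423
[[226, 5], [244, 141], [307, 141], [318, 12], [323, 6]]
```

View pics/c3.png

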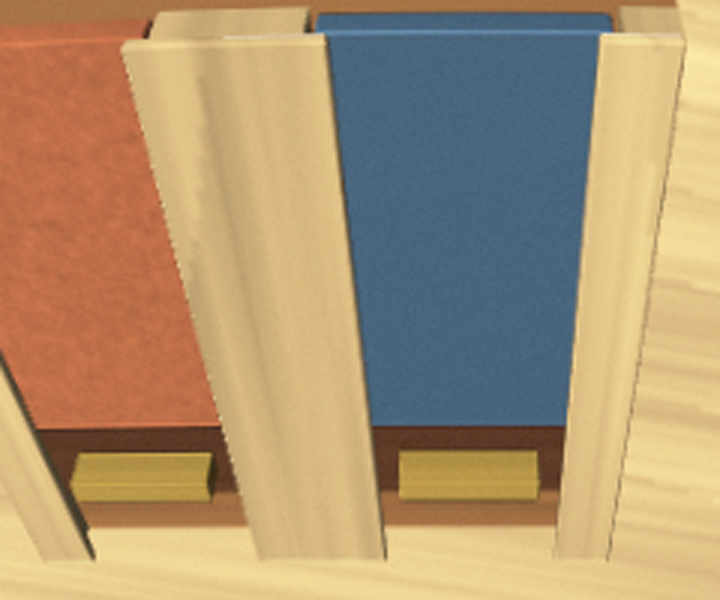

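Call:
{"fn": "step_arm", "kwargs": {"moves": [[[0.06,-0.11,0.6],0],[[0,0,0.9],0],[[0,0,0.9],0],[[0,0,0.9],0],[[0,0,0.9],0],[[0,0,0.8],0],[[0,0,0.63],0],[[0,0,0],0],[[0,0,0],0]]}}

```text
time_s: 3.58
tool_pos: [0.5587, 0.0437, 0.0727]
eef_rot: [0.0, 0.997, 0.076, -0.001]
contact_force: [-0.4, 0.2, 0.5]
width: 0.0001
```

```bash
python3 - <<'E'
from h import *
f=grab('wrist','w3');o=arm.observe();print(o['time_s'],o['tool_pos'],o['eef_rot'],o['contact_force'],o['width'])
E
```

```text
3.6333 [0.55984538 0.04429874 0.07410073] [2.68678698e-04 9.97056558e-01 7.66687071e-02 2.41050514e-04] [0.01385393 0.11967603 0.93657822] 7.292206122697354e-05
```

View pics/w3.png

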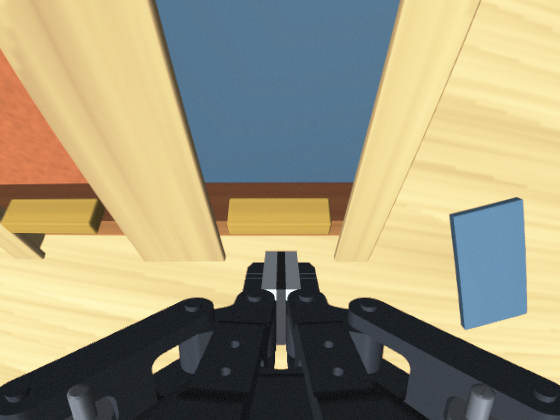

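Call:
{"fn": "step_arm", "kwargs": {"moves": [[[0.15,0,0],0],[[0.12,0,0],0],[[0.1,0,0],0],[[0,0,0],0]]}}

```text
time_s: 3.97
tool_pos: [0.5684, 0.0464, 0.0742]
eef_rot: [0.001, 0.997, 0.077, -0.003]
contact_force: [-10.4, -2.4, 7.5]
width: 0.0
```

Call:
{"fn": "step_arm", "kwargs": {"moves": [[[0.077,0,-0.064],0],[[0.077,0,-0.064],0],[[0.077,0,-0.064],0],[[0.077,0,-0.064],0],[[0,0,0],0]]}}

```text
time_s: 4.38
tool_pos: [0.576, 0.0476, 0.0809]
eef_rot: [0.001, 0.997, 0.077, -0.005]
contact_force: [-10.6, -3.4, 3.0]
width: -0.0002
```

Call:
{"fn": "step_arm", "kwargs": {"moves": [[[0.102,0,-0.086],0],[[0.102,0,-0.086],0],[[0.102,0,-0.086],0],[[0.102,0,-0.086],0],[[0.102,0,-0.086],0],[[0.102,0,-0.086],0],[[0,0,0],0]]}}

```text
time_s: 4.97
tool_pos: [0.5945, 0.0504, 0.0966]
eef_rot: [0.001, 0.997, 0.077, -0.004]
contact_force: [-10.5, -2.9, 4.2]
width: 0.0001
```

```bash
python3 - <<'E'
from h import *
f=grab('wrist','w4');o=arm.observe();print(o['time_s'],o['tool_pos'],o['eef_rot'],o['contact_force'],o['width'])
E
```

```text
5.0167 [0.59447798 0.05039782 0.09654189] [ 0.00113235  0.996994    0.07735922 -0.00415183] [-10.80094288  -2.40183832   4.32694207] 2.182337430028582e-05
```

View pics/w4.png

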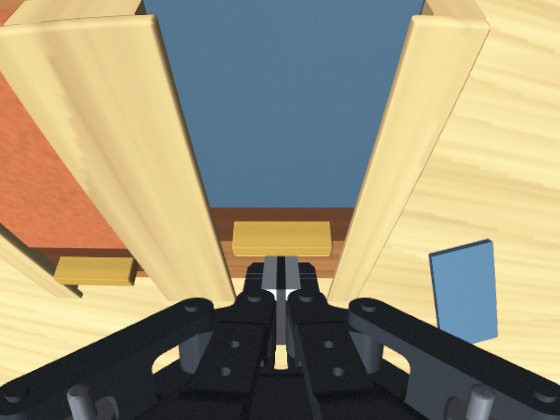

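The slide follows the fingers: the ridge is at the tips near (281,238), and the stone is rising out of the top.

Call:
{"fn": "step_arm", "kwargs": {"moves": [[[0.102,0,-0.086],0],[[0.102,0,-0.086],0],[[0.102,0,-0.086],0],[[0.051,0,-0.043],0],[[0,0,0],0]]}}

```text
time_s: 5.43
tool_pos: [0.605, 0.052, 0.1055]
eef_rot: [0.001, 0.997, 0.077, -0.004]
contact_force: [-9.7, -2.4, 4.2]
width: -0.0002
```

Call:
{"fn": "step_arm", "kwargs": {"moves": [[[0.051,0,-0.043],0],[[0.051,0,-0.043],0],[[0,0,0],0]]}}

```text
time_s: 5.68
tool_pos: [0.6078, 0.0525, 0.1079]
eef_rot: [0.001, 0.997, 0.077, -0.005]
contact_force: [-10.4, -1.5, 3.5]
width: 0.0007
```

Call:
{"fn": "step_arm", "kwargs": {"moves": [[[0.051,0,-0.043],0],[[0.051,0,-0.043],0],[[0,0,0],0]]}}

```text
time_s: 5.93
tool_pos: [0.608, 0.0525, 0.1082]
eef_rot: [0.001, 0.997, 0.077, -0.008]
contact_force: [-12.5, -2.6, -1.8]
width: -0.0004
```

Call:
{"fn": "step_arm", "kwargs": {"moves": [[[0.04,0,-0.034],0],[[0.03,0,-0.025],0],[[0,0,0],0]]}}

```text
time_s: 6.18
tool_pos: [0.6081, 0.0525, 0.1084]
eef_rot: [0.001, 0.997, 0.077, -0.01]
contact_force: [-15.8, -2.9, -4.6]
width: -0.0001
```

Position has stalled while the force rises, so the slide is at its hard stop. I back off, rise and open, then look.

Call:
{"fn": "step_arm", "kwargs": {"moves": [[[-0.3,0,0],0],[[-0.4,0,-0.2],0],[[0,0,-0.8],0],[[0,0,-1],0],[[0,0,-1],0],[[0,0,-1],0],[[0,0,-1],0],[[0.3,0,-0.5],0],[[0.6,0,0],0],[[0.6,0,0],0],[[0,0,0],0],[[0,0,0],0]]}}

```text
time_s: 7.18
tool_pos: [0.6408, 0.0586, 0.2782]
eef_rot: [-0.0, 0.997, 0.078, 0.001]
contact_force: [-0.9, -0.2, -0.1]
width: 0.0001
```

Call:
{"fn": "step_arm", "kwargs": {"moves": [[[0,0,0],0]], "gripper": 0}}

```text
time_s: 7.27
tool_pos: [0.6399, 0.0585, 0.278]
eef_rot: [-0.0, 0.997, 0.078, 0.0]
contact_force: [-0.4, 0.3, -0.5]
width: 0.0107
```

```bash
python3 - <<'E'
from h import *
f=grab('wrist','w5');o=arm.observe();print(o['time_s'],o['tool_pos'],o['eef_rot'],o['contact_force'],o['width'])
f=grab('top','top1')
cv2.imwrite('pics/c5.png',cv2.resize(np.ascontiguousarray(f['image'][100:230,210:350,::-1]),None,fx=5,fy=4.5,interpolation=cv2.INTER_CUBIC))
grab('scene','scene1')
t=load('top0');print(np.round(depthpt(t,[[292,128],[300,134],[292,150],[280,140]]),3))
E
```

```text
7.3167 [0.63966286 0.05838962 0.27798958] [1.18643745e-04 9.96969762e-01 7.77896909e-02 2.07717749e-04] [-1.2682924  -0.32047114  0.17001451] 0.018418271521193394
[[ 0.787  0.018  0.122]
 [ 0.777 -0.006  0.104]
 [ 0.738  0.015  0.073]
 [ 0.761  0.051  0.094]]
```

View pics/w5.png

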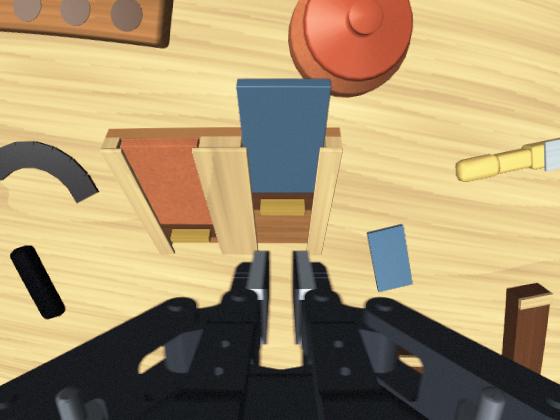

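View pics/scene1.png

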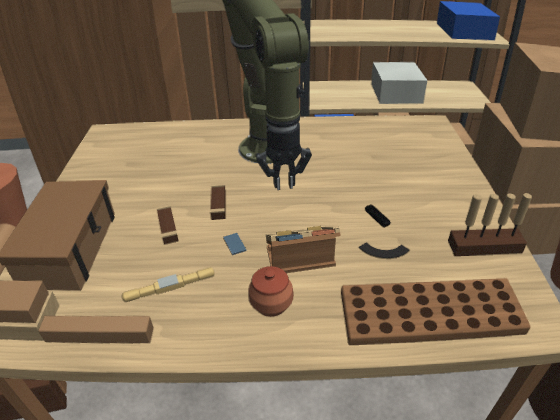

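Fully raised: the blue stone stands clear, with its upper edge at rows 80–87 and columns 237–330. The pot at (350,40) is close behind. Now I check the edge position.

```bash
python3 - <<'E'
from m import *
f=load('w5');im=np.ascontiguousarray(f['image'][:,:,::-1])
cv2.imwrite('pics/c6.png',cv2.resize(im[60:260,90:350],None,fx=3,fy=3,interpolation=cv2.INTER_CUBIC))
M=masks(f);c,r=rect(M['blue'],(225,60,345,200));print(cv2.approxPolyDP(c,3,True).reshape(-1,2).tolist())
P=onz(f,[[237,86],[330,87]],.1797);print(np.round(P,4).tolist(),P.mean(0),np.linalg.norm(P[0]-P[1]),np.degrees(np.arctan2(*(P[0]-P[1])[:2])))
print(depthpt(f,[[245,92],[322,92],[283,92],[283,140],[283,180]]))
c,r=rect(M['brass'],(255,195,310,220));x,y,w,h=cv2.boundingRect(c);print(x,y,w,h,onz(f,[[x,y+h],[x+w,y+h]],.1058))
E
```

```text
[[238, 79], [242, 140], [248, 150], [252, 192], [312, 192], [318, 148], [323, 144], [329, 80]]
[[0.7191, 0.0981, 0.1797], [0.7275, 0.0405, 0.1797]] [0.7232994  0.06928098 0.1797    ] 0.05817079974399438 -8.380539404643176
[[0.71632477 0.09296389 0.17625667]
 [0.72390285 0.0446594  0.17721431]
 [0.71992956 0.06906701 0.17786083]
 [0.68811001 0.06382297 0.15028737]
 [0.65347234 0.05811582 0.12127888]]
260 199 45 17 [[0.61489119 0.07282217 0.1058    ]
 [0.62118455 0.03282282 0.1058    ]]
```

View pics/c6.png

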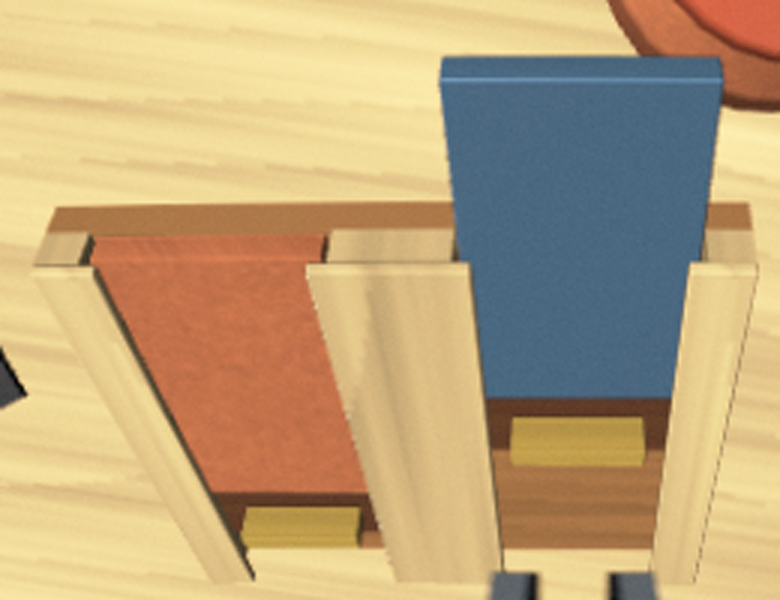

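```bash
python3 - <<'E'
from h import *
f=load('w5')
P=depthpt(f,[[150,130],[150,134],[150,138],[220,130],[220,134],[335,130],[335,134],[170,139],[220,141]]);u=np.array([.988,.153]);s=(P[:,:2]-[.6895,.0636])@u
print(np.c_[np.round(P,4),np.round(s,4)])
E
```

```text
[[ 6.793e-01  1.665e-01  1.354e-01  5.600e-03]
 [ 6.765e-01  1.653e-01  1.381e-01  2.700e-03]
 [ 6.737e-01  1.645e-01  1.398e-01 -2.000e-04]
 [ 6.872e-01  1.123e-01  1.359e-01  5.200e-03]
 [ 6.845e-01  1.114e-01  1.397e-01  2.400e-03]
 [ 7.008e-01  2.530e-02  1.346e-01  5.300e-03]
 [ 6.979e-01  2.520e-02  1.378e-01  2.400e-03]
 [ 6.754e-01  1.484e-01  1.416e-01 -1.000e-03]
 [ 6.799e-01  1.098e-01  1.459e-01 -2.400e-03]]
```

Call:
{"fn": "step_arm", "kwargs": {"moves": [[[0.8,0.07,0],0],[[0.8,0,0],0],[[0.82,0,0],0],[[0,0,0.3],0],[[0,0,0.5],0],[[0,0,0],0],[[0,0,0],0]], "gripper": 0}}

```text
time_s: 8.0
tool_pos: [0.711, 0.067, 0.2526]
eef_rot: [0.0, 0.997, 0.078, -0.001]
contact_force: [-0.5, -0.1, 0.6]
width: 0.0855
```

Call:
{"fn": "step_arm", "kwargs": {"moves": [[[0,0,0.7],0],[[0,0,0.8],0],[[0,0,0.8],0],[[0,0,0.6],0],[[0,0,0.5],0],[[0,0,0],0],[[0,0,0],0]]}}

```text
time_s: 8.58
tool_pos: [0.7119, 0.0672, 0.1519]
eef_rot: [0.0, 0.997, 0.078, -0.0]
contact_force: [-0.2, -0.5, -0.2]
width: 0.0851
```

```bash
python3 - <<'E'
from h import *
f=grab('wrist','w6');o=arm.observe();print(o['time_s'],o['tool_pos'],o['eef_rot'],o['contact_force'],o['width'])
E
```

```text
8.6333 [0.71266172 0.06744124 0.15309513] [2.93048707e-05 9.96988261e-01 7.75469558e-02 9.36431224e-04] [ 0.9419807  -0.09727471  0.30222431] 0.08557264036131546
```

View pics/w6.png

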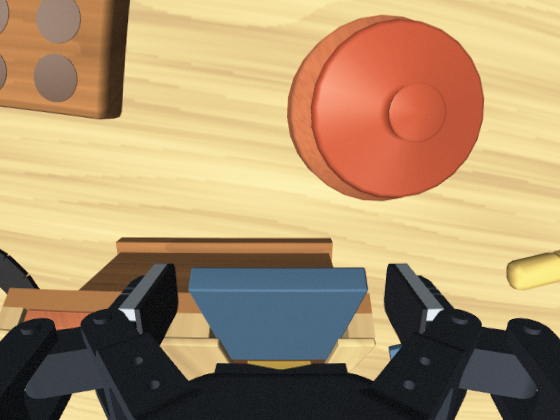

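The stone is centred between the open pads, with its edge at columns 190–367 and the pads at 175/388. Now I close the gripper.

Call:
{"fn": "step_arm", "kwargs": {"moves": [[[0,0,0],0],[[0,0,0],0],[[0,0,0],0],[[0,0,0],0],[[0,0,0],0],[[0,0,0],0]], "gripper": 1, "grip_force": 30}}

```text
time_s: 9.13
tool_pos: [0.713, 0.0678, 0.1533]
eef_rot: [-0.0, 0.997, 0.078, 0.001]
contact_force: [-0.6, 0.8, 4.8]
width: 0.0594
```

Call:
{"fn": "step_arm", "kwargs": {"moves": [[[0.051,0,-0.043],0],[[0.102,0,-0.086],0],[[0.102,0,-0.086],0],[[0,0,0],0]]}}

```text
time_s: 9.47
tool_pos: [0.7181, 0.0683, 0.1571]
eef_rot: [0.0, 0.997, 0.078, -0.003]
contact_force: [-4.9, -1.1, 3.5]
width: 0.0598
```

```bash
python3 - <<'E'
from h import *
f=grab('wrist','w7');o=arm.observe();print(o['time_s'],o['tool_pos'],o['eef_rot'],o['contact_force'],o['width'])
E
```

```text
9.5167 [0.71814668 0.06826371 0.1571369 ] [ 3.40392495e-04  9.96976638e-01  7.76638150e-02 -2.40805731e-03] [-5.71453369 -0.5669326   2.47971555] 0.059322958201702414
```

View pics/w7.png

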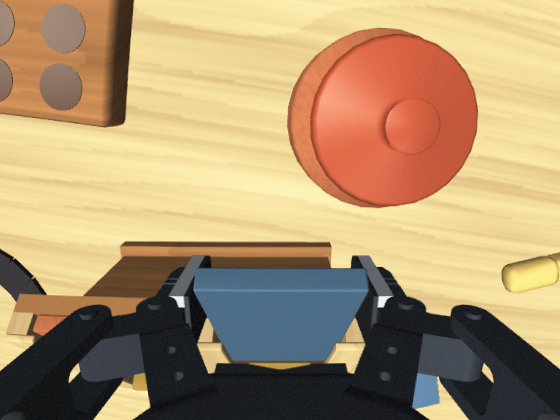

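The grip measures 59.5 mm and the stone follows. I keep drawing up the slope.

Call:
{"fn": "step_arm", "kwargs": {"moves": [[[0.102,0,-0.086],0],[[0.102,0,-0.086],0],[[0.102,0,-0.086],0],[[0.102,0,-0.086],0],[[0.102,0,-0.086],0],[[0,0,0],0]]}}

```text
time_s: 10.02
tool_pos: [0.7342, 0.0708, 0.1703]
eef_rot: [0.0, 0.997, 0.078, -0.001]
contact_force: [-4.9, -1.3, 0.9]
width: 0.0595
```

Call:
{"fn": "step_arm", "kwargs": {"moves": [[[0.102,0,-0.086],0],[[0.102,0,-0.086],0],[[0.102,0,-0.086],0],[[0.102,0,-0.086],0],[[0.102,0,-0.086],0],[[0.102,0,-0.086],0],[[0,0,0],0]]}}

```text
time_s: 10.6
tool_pos: [0.7541, 0.074, 0.1871]
eef_rot: [-0.0, 0.997, 0.078, 0.001]
contact_force: [-2.2, -0.9, 2.1]
width: 0.0593
```

```bash
python3 - <<'E'
from h import *
f=grab('wrist','w8');o=arm.observe();print(o['time_s'],o['tool_pos'],o['eef_rot'],o['contact_force'],o['width'])
E
```

```text
10.65 [0.75404731 0.07402101 0.18716264] [-1.23856082e-04  9.96984866e-01  7.75857119e-02  1.27239554e-03] [-1.36579778 -0.663026    2.13922553] 0.05917241041844572
```

View pics/w8.png

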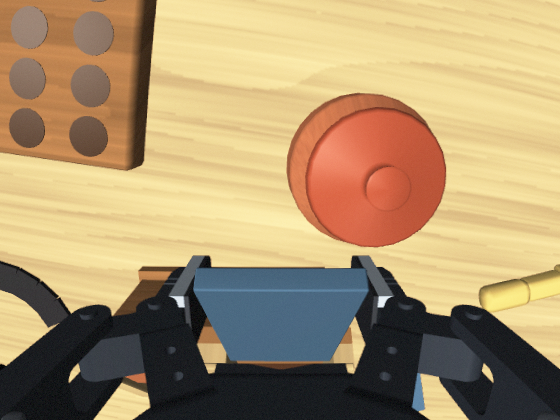

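Call:
{"fn": "step_arm", "kwargs": {"moves": [[[0.102,0,-0.086],0],[[0.102,0,-0.086],0],[[0.102,0,-0.086],0],[[0.102,0,-0.086],0],[[0.051,0,-0.1],0],[[0,0,-0.3],0],[[0,0,-0.5],0],[[0,0,0],0]]}}

```text
time_s: 11.32
tool_pos: [0.768, 0.0764, 0.2277]
eef_rot: [-0.0, 0.997, 0.077, 0.003]
contact_force: [-0.1, 1.7, -0.6]
width: 0.0598
```

```bash
python3 - <<'E'
from h import *
f=grab('wrist','w9');o=arm.observe();print(o['time_s'],o['tool_pos'],o['eef_rot'],o['contact_force'],o['width'])
f=grab('scene','scene2');cv2.imwrite('pics/c9.png',cv2.resize(np.ascontiguousarray(f['image'][150:350,180:440,::-1]),None,fx=3,fy=3,interpolation=cv2.INTER_CUBIC))
E
```

```text
11.3667 [0.76770995 0.07642784 0.22636623] [-2.68476591e-04  9.96983488e-01  7.75802079e-02  2.27221376e-03] [ 0.08756508  0.01191957 -2.29265882] 0.05915570195415589
```

View pics/w9.png

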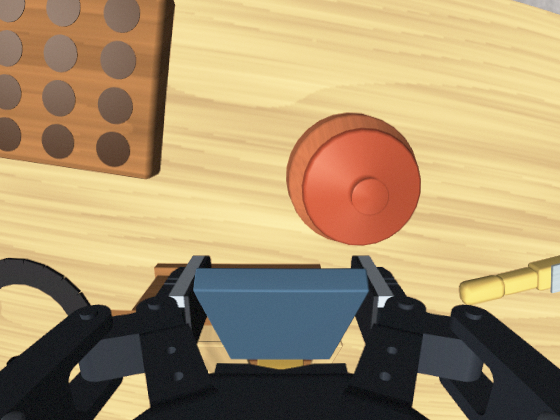

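View pics/c9.png

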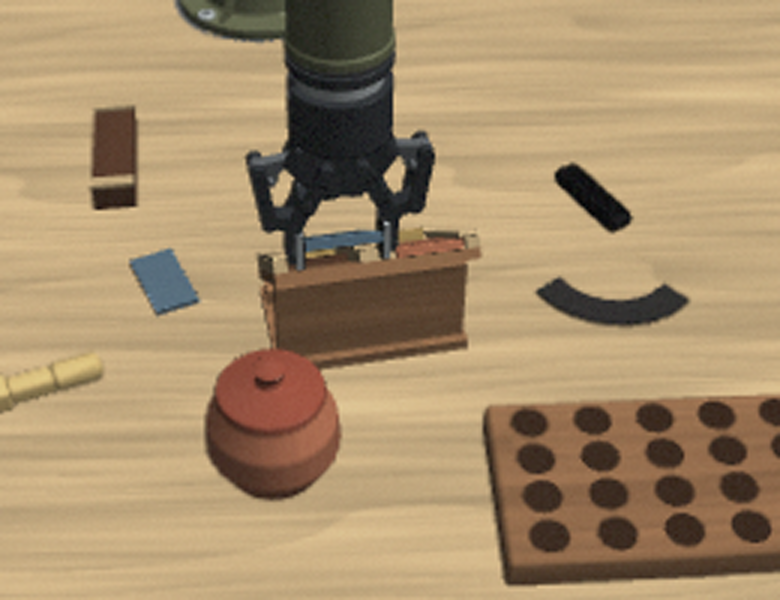

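The stone is clear of the rack. I carry it to the cradle.

Call:
{"fn": "step_arm", "kwargs": {"moves": [[[0,0,-0.5],0],[[0,0,-0.5],0],[[-0.3,0.3,-0.4],0],[[-0.6,0.585,0],0],[[-0.6,0.585,0],0],[[-0.6,0.585,0],0],[[-0.6,0.585,0],0],[[-0.6,0.585,0],0],[[-0.6,0.585,0],0],[[-0.6,0.585,0],0],[[-0.6,0.585,0],0],[[-0.6,0.585,0],0],[[-0.6,0.585,0],0],[[-0.6,0.585,0],0],[[-0.6,0.585,0],0],[[-0.6,0.585,0],0],[[-0.6,0.585,0],0],[[-0.6,0.585,0],0],[[-0.6,0.585,0],0],[[-0.6,0.585,0],0]]}}

```text
time_s: 13.08
tool_pos: [0.5009, -0.2777, 0.2655]
eef_rot: [0.0, 0.997, 0.077, -0.0]
contact_force: [-0.1, 0.3, -1.8]
width: 0.0593
```

Call:
{"fn": "step_arm", "kwargs": {"moves": [[[-0.4,0.4,0],0],[[-0.2,0.3,0],-0.3],[[0,0,0],-0.4],[[0,0,0],-0.4],[[0,0,0],-0.42],[[0,0,0],0],[[0,0,0],0]]}}

```text
time_s: 13.67
tool_pos: [0.4876, -0.3002, 0.2655]
eef_rot: [0.0, 0.988, 0.156, -0.0]
contact_force: [-0.4, -0.3, -1.5]
width: 0.0592
```

```bash
cat > st.py <<'E'
from h import *
def st():
    o=arm.observe();q=o['eef_rot'];yaw=np.degrees(2*np.arctan2(q[2],q[1]));a=np.radians(yaw);p=o['tool_pos']
    C=np.array([.4663,-.313]);c18=np.radians(18);X=np.array([np.cos(c18),np.sin(c18)]);Y=np.array([-X[1],X[0]]);d=p[:2]-C
    print('t',round(o['time_s'],2),'p',np.round(p,4),'yaw',round(yaw,2),'F',np.round(o['contact_force'],1),'w',round(o['width'],4),'cradle xy mm',np.round([d@X*1e3,d@Y*1e3],1))
E
python3 - <<'E'
from st import *
f=grab('wrist','w10');st()
f=grab('scene','scene3');cv2.imwrite('pics/c10.png',cv2.resize(np.ascontiguousarray(f['image'][100:260,80:290,::-1]),None,fx=3.5,fy=3.5,interpolation=cv2.INTER_CUBIC))
E
```

```text
t 13.72 p [ 0.4877 -0.3001  0.2655] yaw 17.93 F [-0.5  0.5 -1.8] w 0.0593 cradle xy mm [24.4  5.6]
```

View pics/w10.png

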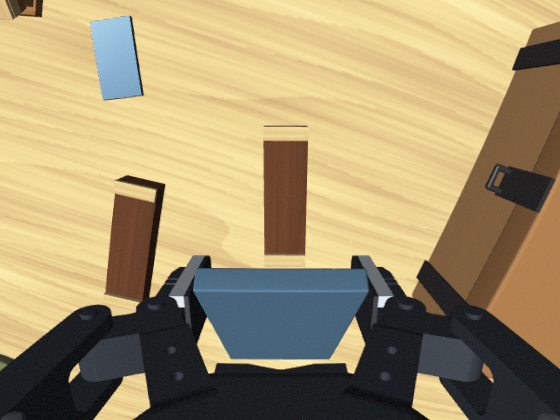

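View pics/c10.png

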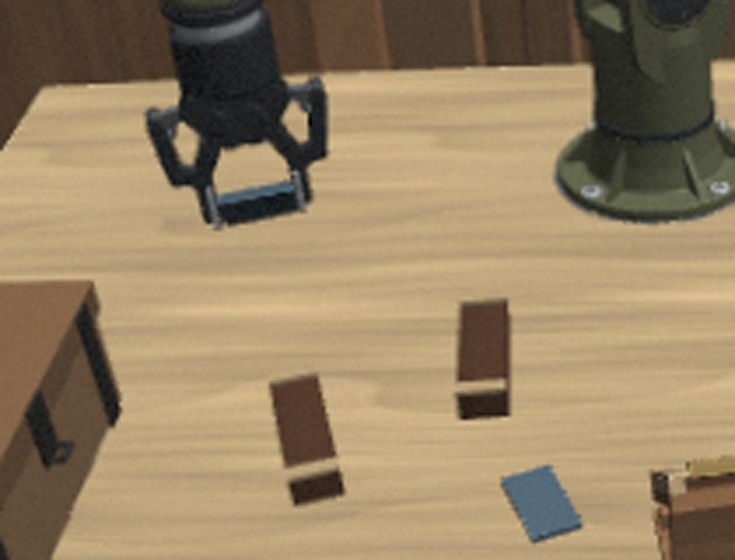

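The wrist view shows the cradle in line with the tool, with bed corners near (264,140), (308,140), (305,255) and (264,255). I re-measure from here.

```bash
python3 - <<'E'
from m import *
f=load('w10');im=np.ascontiguousarray(f['image'][:,:,::-1]);V=cv2.cvtColor(im,cv2.COLOR_BGR2HSV)[:,:,2]
m=(V<140).astype(np.uint8)*255
m[:134]=0
c,r=rect(m,(240,134,330,260));pp=cv2.approxPolyDP(c,5,True).reshape(-1,2);print(pp.tolist())
# edges
L=[];R=[]
for y in range(150,250,5):
    xs=np.nonzero(m[y,240:330])[0]+240;L.append([xs[0]-.5,y]);R.append([xs[-1]+.5,y])
PL=onz(f,L,.028);PR=onz(f,R,.028)
for P in (PL,PR):
    d=P[-1]-P[0];print(np.degrees(np.arctan2(-d[1],-d[0])))
k=np.radians(18);X=np.array([np.cos(k),np.sin(k)]);Y=np.array([-X[1],X[0]]);C=np.array([.4663,-.313])
print('lat mm',((PL[:,:2]-C)@Y).mean()*1e3,((PR[:,:2]-C)@Y).mean()*1e3)
print('end x mm',[((onz(f,[[285,y]],.028)[0,:2]-C)@X)*1e3 for y in (pp[:,1].min(),pp[:,1].max())])
E
```

```text
[[264, 141], [265, 254], [304, 254], [307, 141]]
17.814798022637653
17.259380106234932
lat mm 23.081741912903354 -22.232902378993106
end x mm [np.float64(62.8050502818001), np.float64(-62.92772242277418)]
```

Call:
{"fn": "step_arm", "kwargs": {"moves": [[[-0.2,0.09,0.3],0.03],[[-0.19,0.083,0.6],0],[[0,0,0.8],0],[[0,0,0.8],0],[[0,0,0.8],0],[[0,0,0.8],0],[[0,0,0.5],0],[[0,0,0.25],0],[[0,0,0],0],[[0,0,0],0]]}}

```text
time_s: 14.6
tool_pos: [0.4788, -0.3088, 0.1203]
eef_rot: [0.0, 0.988, 0.155, -0.0]
contact_force: [-0.4, -0.2, -1.6]
width: 0.0591
```

```bash
python3 - <<'E'
from st import *
f=grab('wrist','w11');st()
f=grab('scene','scene4');cv2.imwrite('pics/c11.png',cv2.resize(np.ascontiguousarray(f['image'][120:260,90:260,::-1]),None,fx=4,fy=4,interpolation=cv2.INTER_CUBIC))
E
```

```text
t 14.65 p [ 0.4794 -0.309   0.1211] yaw 17.83 F [ 0.  -0.5 -1.5] w 0.0595 cradle xy mm [13.6 -0.3]
```

View pics/c11.png

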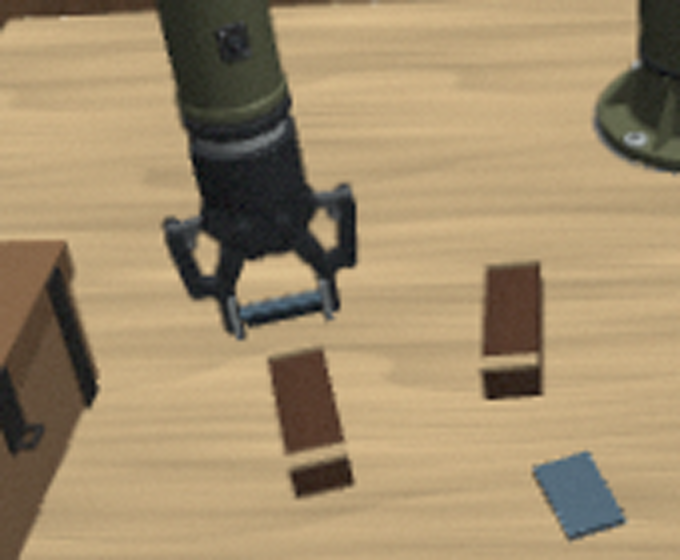

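Call:
{"fn": "step_arm", "kwargs": {"moves": [[[0,0,0.4],0],[[0,0,0.4],0],[[0,0,0.3],0],[[0,0,0.1],0],[[0,0,0],0]], "grip_force": 20}}

```text
time_s: 15.12
tool_pos: [0.4778, -0.3079, 0.0824]
eef_rot: [-0.001, 0.988, 0.155, -0.001]
contact_force: [-0.8, 0.1, -2.3]
width: 0.0593
```

Call:
{"fn": "step_arm", "kwargs": {"moves": [[[0,0,0.07],0],[[0,0,0.07],0],[[0,0,0.07],0],[[0,0,0],0]]}}

```text
time_s: 15.45
tool_pos: [0.4796, -0.3087, 0.0786]
eef_rot: [0.0, 0.988, 0.155, 0.001]
contact_force: [0.8, 0.6, 2.2]
width: 0.0595
```

Contact came at z≈0.079, as predicted. I follow the arc, pivoting the stone in the pads about its lower edge.

Call:
{"fn": "step_arm", "kwargs": {"moves": [[[0.08,0,0.1],0],[[0.08,0,0.1],0],[[0.08,0,0.11],0],[[0.08,0,0.11],0],[[0,0,0],0]]}}

```text
time_s: 15.87
tool_pos: [0.4892, -0.3053, 0.0651]
eef_rot: [0.0, 0.988, 0.156, 0.001]
contact_force: [2.1, 1.5, 4.6]
width: 0.0593
```

```bash
python3 - <<'E'
from st import *
f=grab('wrist','w12');st()
f=grab('scene','scene5');cv2.imwrite('pics/c12.png',cv2.resize(np.ascontiguousarray(f['image'][120:260,90:260,::-1]),None,fx=4,fy=4,interpolation=cv2.INTER_CUBIC))
E
```

```text
t 15.92 p [ 0.489  -0.3054  0.0653] yaw 17.9 F [3. 1. 4.] w 0.0593 cradle xy mm [24.   0.2]
```

View pics/w12.png

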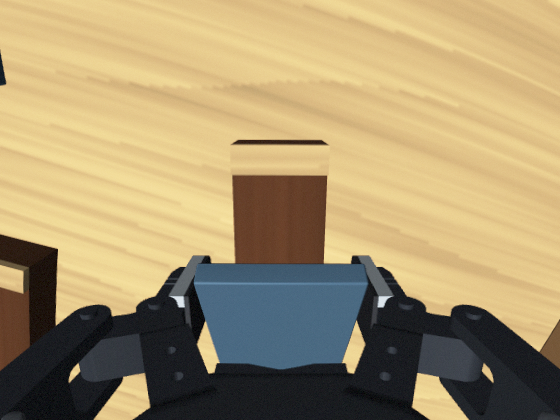

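The stone is pivoting at low force and is centred over the cradle (both mid-column ≈281).

Call:
{"fn": "step_arm", "kwargs": {"moves": [[[0.063,0,0.118],0],[[0.063,0,0.118],0],[[0.063,0,0.118],0],[[0.063,0,0.118],0],[[0,0,0],0]]}}

```text
time_s: 16.38
tool_pos: [0.4956, -0.3031, 0.0505]
eef_rot: [-0.0, 0.988, 0.156, 0.0]
contact_force: [3.7, 1.6, 3.4]
width: 0.0592
```

Call:
{"fn": "step_arm", "kwargs": {"moves": [[[0.04,0,0.127],0],[[0.04,0,0.127],0],[[0.04,0,0.127],0],[[0.04,0,0.127],0],[[0,0,0],0]]}}

```text
time_s: 16.8
tool_pos: [0.4992, -0.3017, 0.0347]
eef_rot: [-0.0, 0.988, 0.155, -0.001]
contact_force: [2.3, 0.4, 2.4]
width: 0.0594
```

```bash
python3 - <<'E'
from st import *
f=grab('wrist','w13');st()
E
```

```text
t 16.85 p [ 0.4991 -0.3018  0.035 ] yaw 17.85 F [2.6 1.2 2.2] w 0.0597 cradle xy mm [34.7  0.5]
```

View pics/w13.png

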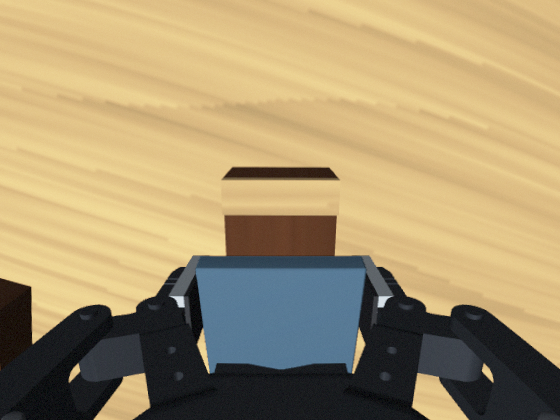

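Call:
{"fn": "step_arm", "kwargs": {"moves": [[[0.02,0,0.12],0],[[0.02,0,0.12],0],[[0.02,0,0.1],0],[[0,0,0],0]]}}

```text
time_s: 17.18
tool_pos: [0.5007, -0.3013, 0.0247]
eef_rot: [-0.0, 0.988, 0.155, -0.001]
contact_force: [1.7, 0.4, 2.1]
width: 0.0595
```

Call:
{"fn": "step_arm", "kwargs": {"moves": [[[0,0,0.05],0],[[0,0,0.04],0],[[0,0,0],0]]}}

```text
time_s: 17.43
tool_pos: [0.501, -0.3013, 0.0226]
eef_rot: [-0.0, 0.988, 0.155, -0.0]
contact_force: [0.1, 0.4, 2.2]
width: 0.0595
```

```bash
python3 - <<'E'
from st import *
f=grab('wrist','w14');st()
f=grab('scene','scene6');cv2.imwrite('pics/c14.png',cv2.resize(np.ascontiguousarray(f['image'][120:260,90:260,::-1]),None,fx=4,fy=4,interpolation=cv2.INTER_CUBIC))
E
```

```text
t 17.48 p [ 0.501  -0.3013  0.0227] yaw 17.83 F [0.6 1.3 1.5] w 0.0593 cradle xy mm [36.6  0.4]
```

View pics/w14.png

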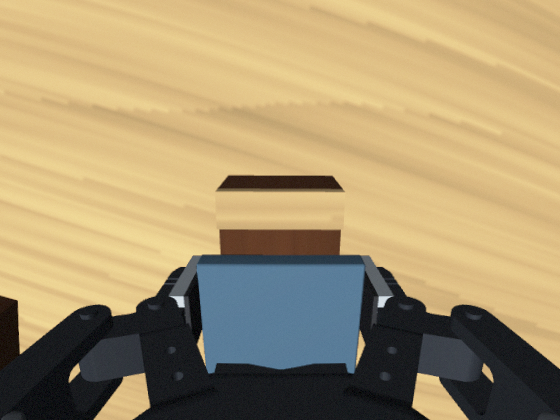

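View pics/c14.png

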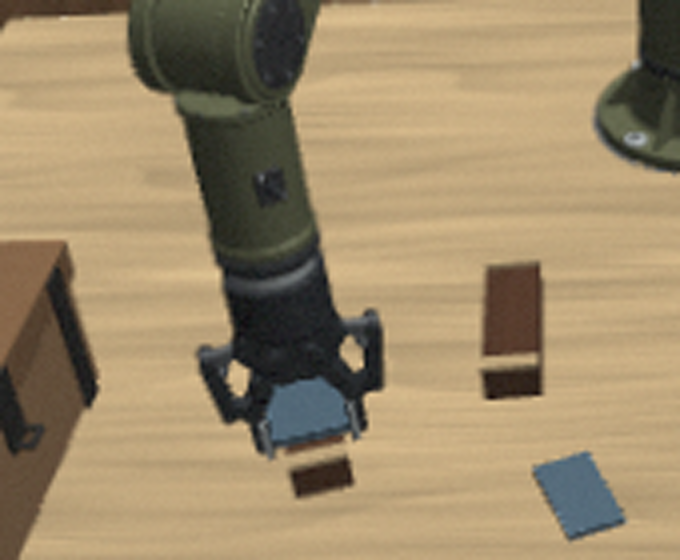

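Call:
{"fn": "step_arm", "kwargs": {"moves": [[[0,0,0.03],0],[[0,0,0.03],0],[[0,0,0],0]]}}

```text
time_s: 17.78
tool_pos: [0.5012, -0.3013, 0.021]
eef_rot: [-0.0, 0.988, 0.155, -0.0]
contact_force: [-0.4, 3.0, 2.8]
width: 0.0597
```

Call:
{"fn": "step_arm", "kwargs": {"moves": [[[0,0,0.03],0],[[0,0,0.03],0],[[0,0,0],0]]}}

```text
time_s: 18.03
tool_pos: [0.5013, -0.3013, 0.0193]
eef_rot: [-0.0, 0.988, 0.155, -0.0]
contact_force: [-0.5, 1.1, 2.5]
width: 0.0595
```

```bash
python3 - <<'E'
from st import *
f=grab('wrist','w15');st()
k=np.radians(18);X=np.array([np.cos(k),np.sin(k)]);Y=np.array([-X[1],X[0]]);C=np.array([.4663,-.313])
for z in (.037,.040):
  P=onz(f,[[200,256],[362,256],[281,256]],z);print(np.round(((P[:,:2]-C)@X)*1e3,1),np.round(((P[:,:2]-C)@Y)*1e3,1))
for v in (262,280,300,320,345): print(np.round(depthpt(f,[[281,v]])[0]*1e3,1))
E
```

```text
t 18.08 p [ 0.5013 -0.3013  0.0193] yaw 17.84 F [-1.2  1.   3.1] w 0.0596 cradle xy mm [36.9  0.3]
[56.6 56.4 56.6] [ 28.  -28.9  -0.5]
[57.8 57.7 57.9] [ 27.2 -28.2  -0.5]
[ 517.7 -296.8   36. ]
[ 511.4 -298.8   37. ]
[ 503.9 -301.2   37.3]
[ 496.2 -303.7   37.8]
[ 485.6 -307.1   37.7]
```

Call:
{"fn": "step_arm", "kwargs": {"moves": [[[0,0,0.03],0],[[0,0,0],0]]}}

```text
time_s: 18.25
tool_pos: [0.5013, -0.3013, 0.0192]
eef_rot: [0.0, 0.988, 0.155, -0.0]
contact_force: [-1.5, 2.8, 7.6]
width: 0.0593
```

Call:
{"fn": "step_arm", "kwargs": {"moves": [[[0,0,0.03],0],[[0,0,0],0]]}}

```text
time_s: 18.42
tool_pos: [0.5013, -0.3013, 0.0192]
eef_rot: [0.0, 0.988, 0.155, -0.001]
contact_force: [-4.5, 4.0, 13.8]
width: 0.0597
```

```bash
python3 - <<'E'
from st import *
f=grab('wrist','w16');st()
P=depthpt(f,[(u,v) for u in range(225,340,4) for v in range(268,355,4)]);C=P.mean(0);n=np.linalg.svd(P-C)[2][2];n*=np.sign(n[2])
print(C,n,'tilt about tool y deg',np.degrees(np.arctan2(-(n[0]*.951+n[1]*.309),n[2])))
E
```

```text
t 18.47 p [ 0.5014 -0.3013  0.0192] yaw 17.84 F [-5.3  2.8 14.1] w 0.0593 cradle xy mm [37.   0.3]
[ 0.49980371 -0.30260961  0.03746246] [-1.92292672e-04 -2.87850707e-04  9.99999940e-01] tilt about tool y deg 0.015573921601808888
```

The stone is flat (tilt 0.02°, top at 37.5 mm) and seated. I ease the downward push, then open.

Call:
{"fn": "step_arm", "kwargs": {"moves": [[[0,0,-0.045],0],[[0,0,0],0]]}}

```text
time_s: 18.63
tool_pos: [0.5014, -0.3014, 0.0192]
eef_rot: [0.0, 0.988, 0.155, -0.0]
contact_force: [-1.6, 2.4, 8.5]
width: 0.0596
```

Call:
{"fn": "step_arm", "kwargs": {"moves": [[[0,0,0],0],[[0,0,0],0],[[0,0,0],0],[[0,0,0],0],[[0,0,0],0],[[0,0,0],0],[[0,0,0],0],[[0,0,0],0]], "gripper": 0}}

```text
time_s: 19.3
tool_pos: [0.5015, -0.3013, 0.0189]
eef_rot: [0.0, 0.988, 0.155, -0.0]
contact_force: [-0.4, -0.0, -0.3]
width: 0.0853
```

Call:
{"fn": "step_arm", "kwargs": {"moves": [[[0,0,-0.2],0],[[0,0,-0.4],0],[[0,0,-0.8],0],[[0,0,-0.8],0],[[0,0,-0.8],0],[[-0.3,0,-0.8],0],[[-0.6,0,-0.8],0],[[-0.6,0,-0.8],0],[[0,0,0],0],[[0,0,0],0],[[0,0,0],0]]}}

```text
time_s: 20.22
tool_pos: [0.4589, -0.3148, 0.1814]
eef_rot: [0.0, 0.988, 0.155, 0.0]
contact_force: [-0.1, 0.7, -0.3]
width: 0.0856
```

```bash
python3 - <<'E'
from st import *
from m import masks,rect
f=grab('wrist','w17');st();grab('top','top2');grab('scene','scene7')
k=np.radians(17.7);X=np.array([np.cos(k),np.sin(k)]);Y=np.array([-X[1],X[0]]);C=np.array([.4663,-.313])
M=masks(f);c,r=rect(M['blue'],(200,100,380,330));bx=cv2.boxPoints(r);P=onz(f,bx,.037);print(bx.tolist())
print(np.round(np.c_[(P[:,:2]-C)@X,(P[:,:2]-C)@Y]*1e3,1));e=P[1]-P[0];g=P[2]-P[1];print(np.linalg.norm(e),np.linalg.norm(g),np.degrees(np.arctan2([e[1],g[1]],[e[0],g[0]])))
m=np.zeros(f['image'].shape[:2],np.uint8);cv2.drawContours(m,[c],-1,255,-1);m=cv2.erode(m,np.ones((7,7)));v,u=np.nonzero(m);Q=depthpt(f,np.c_[u,v]);q=Q.mean(0);n=np.linalg.svd(Q-q)[2][2];print(q,n)
E
```

```text
t 20.27 p [ 0.4588 -0.3143  0.1806] yaw 17.89 F [0.2 0.1 0.3] w 0.0853 cradle xy mm [-7.6  1.1]
[[243.0, 121.0], [319.0, 121.0], [319.0, 254.0], [243.0, 254.0]]
[[ 53.9  28.8]
 [ 54.1 -29.4]
 [-55.3 -32.7]
 [-55.4  31.5]]
0.058154781825976234 0.10938735039199358 [ -72.12389707 -160.52553305]
[ 0.46849666 -0.3122689   0.03833532] [-0.30033589  0.95330998 -0.03159812]
```

View pics/w17.png

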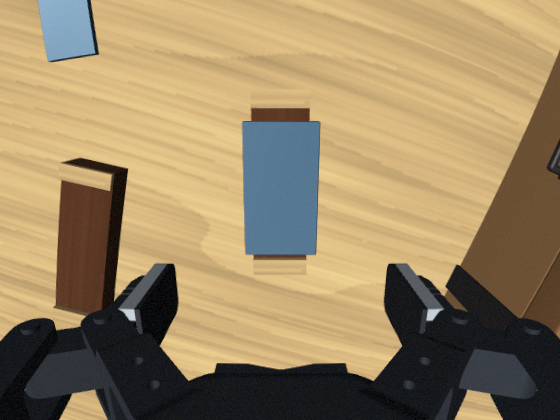

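View pics/scene7.png

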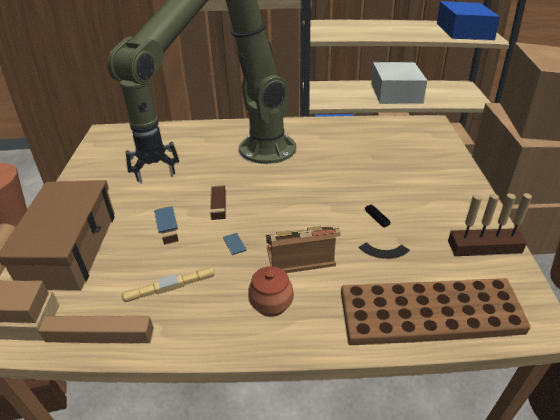

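View pics/top2.png

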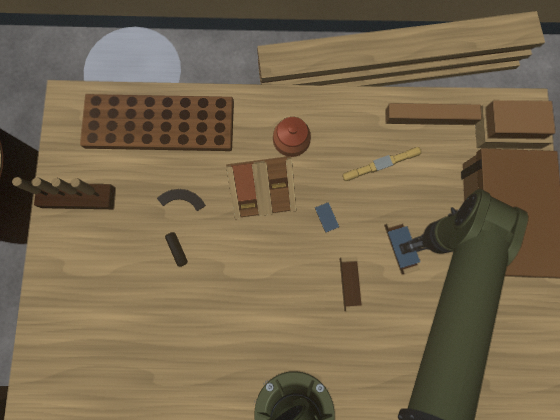

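```bash
python3 - <<'E'
from st import *
from m import masks,rect
f=load('w17');v,u=np.mgrid[130:248:3,250:313:3];px=np.c_[u.ravel(),v.ravel()]
z=f['range_z'][px[:,1],px[:,0]];px=px[z>0];print('no reading',(z==0).sum())
Q=depthpt(f,px);q=Q.mean(0);n=np.linalg.svd(Q-q,full_matrices=False)[2][2];print(q,n,'tilt',np.degrees(np.arccos(abs(n[2]))))
st();print(arm.hand_in())
E
```

```text
no reading 3
[ 0.46654911 -0.31253113  0.03744068] [-0.00106946 -0.00212353  0.99999717] tilt 0.13622809923498486
t 20.37 p [ 0.4587 -0.3141  0.1799] yaw 17.92 F [-0.6  0.1 -0.1] w 0.0851 cradle xy mm [-7.6  1.3]
the job is handed in; nothing more can be done
None
```

The blue-grey honing stone now lies flat on the right-most cradle, between the two cleats, and the job is handed in at about 20.4 s of the 48 s allowed.

**What I did:** I pushed the right slide up by its brass ridge until it stopped moving and the force rose. The ridge had travelled about 51 mm by camera. I then gripped the larger stone by its edges with 30 N (the jaws read 59.5 mm) and drew it up the slope and out. On the cradle I set its lower edge down first and pivoted it flat. Downward force stayed at or below about 5 N until it was flat. It reached about 14 N while I confirmed the stone was seated, and I eased that off before letting go.

**Last checks:**
- **Position:** the stone's centre is within about 1 mm of the cradle's, with its ends at about +54 and −55 mm between cleats at ±63 mm.
- **Flatness and alignment:** its top is at 37.4 mm (37 expected), its tilt is 0.14°, and its yaw matches the cradle's to within about 1–2°.
- **Gripper and other things:** the gripper is open and well clear. In the pictures the raised slide has stayed up, and the red stone and the other things look unmoved.

**Checks that disagreed:** one plane fit of the placed stone came out wrong because a few pixels had no depth reading. With those left out it gave the 0.14° tilt above. The top camera put the cradle's centre about 5 mm off because it also saw the cradle's side, so I used the two wrist-camera measurements, which agreed to about 0.5 mm.

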